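# Turn over the tabbed divider of an open binder

### The arm

A 6-joint arm with a two-finger parallel gripper is mounted at the origin on a cart in front of the work surface, level with it; the furniture and walls round the work are solid. World frame = base frame: x ahead of the robot, y to its left, z up, the work surface at z = 0. Lengths are in m, angles in rad, forces in N, time in s.
With the tool pointing down it reaches from about 0.3 to 0.775 m from the base axis. Payload 14.6 kg.
Tool frame: the origin (TCP) lies midway between the tips of the shut fingers; the grasp point (between the pads) lies arm.grip_depth behind it (arm.grip_depth is the distance from the TCP to the grasp point, in m); z points along the fingers, y is the direction in which the jaws open and shut (so a half turn about z gives the same grasp; the last joint's range is limited). The gripper opens to 94 mm and grips with 3 to 60 N. Pads are 16 mm wide; open, the fingers measure 119 mm over their backs; the gripper's body (75 mm by 177 mm) begins 78 mm behind the grasp point.
Start: joints at [-1.349, 0.3, 1.521, -0, 1.321, -0.067], TCP at [0.157, -0.527, 0.205] pointing down, gripper open.
Joint ranges: [-3.03, 3.03], [-0.79, 2.21], [0.23, 2.52], [-1.04, 4.18], [0, 3.07], [-2.55, 2.55]. Speed limits (rad/s): [2.22, 2.22, 2.57, 3.14, 3.14, 3.14].

### API

Orientations are given as a unit quaternion [w, x, y, z].
In Python, from cell import arm gives the robot as it stands. The module is installed in compiled form; this text tells all that it offers.
- The arm moves only by the tool arm_command, never from a script. Its argument "plan" is a list that holds one entry, the list of rows, each a list of 7 numbers: the turn, a rotation vector about the tool's x, y, z in rad, then the shift along the tool's x, y, z in cm, then the finger opening in cm, from 0 to 9.4. In form: [[[wx, wy, wz, dx, dy, dz, hand], ...]]. A call has 1 to 12 rows; each row is the pose to reach, as a shift and turn from the pose commanded when the call began, along the tool's axes at that moment; what a row does not reach only later rows make up. A row lasts 1/12 s, in which the tool goes at most 41.7 mm and 7.16 degrees, less where a joint would pass 70% of its speed; a pose out of reach is approached as far as the arm can. A call with a gripper value outside its range is refused whole. The fingers move at their own pace and stop on an object; "newtons" is the grip in N (left out, the last holds). Time passes only in rows, so rows that repeat a pose let the fingers close. It gives the time, the measured TCP pose, the force and the opening at its end, in the units of the state.
- arm.state(): the state, without advancing time (a new reading comes with each control period).
- arm.capture(name): name is "side" or "top"; returns a dict with "image" (384x512x3 uint8, red, green, blue), "depth" (384x512 float32, m along the optical axis (not along the pixel's ray), 0 where there is no reading), "mtx" (3x3 intrinsics, pixels), "eye" and "rotation" of the camera in the world. Camera axes: x right, y up, looking along -z (the intrinsics and any distortion apply to the point x, -y, -z); pixel columns grow to the right and rows downward; lengths in m; the calibration is good to about 2 mm. A picture is of the moment at which its call begins.
- arm.finish_job(): hands the job in, once; it reports no verdict.
The state is a dict: "clock": time; "qpos": joint angles; "joint_vel": joint speeds; "joint_torque": joint torques, N m; "eef_pos": TCP position; "eef_rot": TCP orientation; "wrist_force": force on the tool from outside, world axes, zero at the start; "wrist_torque": the same for the moment, N m; "width": finger opening in m.
Only numpy, scipy, OpenCV 4.12 (cv2) and the standard library are available. Lean on these libraries where they do the work, as an engineer would, in place of code of your own. Each camera call takes 0.05 s, during which the arm holds its last target.

### The job

An open binder holds two half-length grey divider leaves side by side, both standing partly raised over its right-hand side. Using only the tips or the outside of the fingers, push the leaf that has the index tab over the spine, and press it gently down with the fingertips until it lies flat on the left-hand side. Do not grip it, leave the leaf without a tab as it is, and do not disturb the things lying round the binder.

Things in the scene. Friction and masses are not known exactly. Their poses are not given: they have to be found in the camera images.
- binder: Black binder lying open on the worktop and fixed to it, 240 mm along the spine, 310 mm across. Origin: under the middle of the spine, on the worktop. Its x axis runs along the spine, away from the robot; y points across the spine to the left-hand side; z up. The covers are 5 mm thick; on each side a stack of sheets reaches from 19 to 139 mm off the spine, its top 14 mm above the worktop
- tab_rings: Steel strip with two small rings (28 mm over the worktop, 34 mm either side of the middle) that carries the tabbed leaf (rigid grey plastic, 100 mm along the spine, 3 mm thick, from 6 to 90 mm off the hinge line, with a tab 44 mm wide in the middle of its free edge); fixed on the spine, 55 mm from the binder's origin along the spine, at its near or far half. Axes as the binder's. Origin on the worktop
- tab_hinge (a point): Middle of the tabbed leaf's hinge line, 16 mm above the worktop; axes as the binder's: the hinge line is its x axis. Does not move with the leaf
- tab_leaf (a joint): Angle of the tabbed leaf about its hinge line: 0 = flat on the right-hand side (-y of the binder), 1.57 = upright, 3.14 = flat on the left-hand side (+y), with stops at both ends. Leaf: 60 g; the hinge is stiff enough (0.05 N m) that the leaf stays at any angle where it is left. Starts at 0.65 to 1.05
- tab_edge (a point): Middle of the tab's outer edge, 104 mm from the hinge line, moving with the leaf; its y axis points along the leaf to the hinge, x along the hinge line, z square to the leaf (upward when flat on the right). The stiff edge can bind on a finger that pushes it straight at the spine while it is low: the finger should rise with the edge along its arc.
- plain_leaf (a joint): Angle of the other leaf (same leaf without a tab, 90 mm from hinge line to free edge), same meaning; starts at 0.45 to 0.85 and is to stay there. It is on the other half of the spine, with a 10 mm gap between the leaves
- plain_edge (a point): Middle of the plain leaf's free edge, moving with that leaf
- staple_box: Small paper-covered box of staples, 41 x 74 x 27 mm, loose, beside the left cover. Origin at the middle of its underside. Leave alone
- marker: Capped marker, lying, 16 x 125 x 18 mm, loose, beside the left cover. Origin at the middle of its underside. Leave alone
- eraser: White eraser in a sleeve, 23 x 52 x 13 mm, loose, before the near end of the binder. Origin at the middle of its underside. Leave alone

How it is judged:
By the outcome, as a careful person would: the job done as asked, in the order asked, and still so for the second after the job is handed in, with the robot touching nothing.
It also fails if it takes over 40 s, if anything falls off the work surface, if the arm or the gripper's body presses on something with over 40 N, if the wrist force passes 120 N, or if a joint passes its speed limit or range.

## Working session

There is one attempt and no reset: what is moved stays moved. The work goes in short steps, Python scripts to look and compute and a tool call to move; the robot and the scene stay as the last step left them, time stands still between calls to the robot, and variables do not carry over. Pictures are saved under pics/ and viewed, and the job is handed in when it is done.

Besides the shell and the picture viewer there is one more tool, called after ">>>" by a JSON object that holds its "method" and its "body". arm_command: Moves the arm, as the interface text tells. Its arguments: {"type":"object","properties":{"plan":{"type":"array","items":{"type":"array","items":{"type":"array","items":{"type":"number"}}}},"newtons":{"type":"number"}},"required":["plan"]}

```bash
mkdir -p pics; cat > h.py <<'E'
import numpy as np, cv2
from cell import arm
def cap(name,fn):
    c=arm.capture(name); cv2.imwrite('pics/'+fn+'.png',cv2.resize(c['image'][:,:,::-1],None,fx=1.5,fy=1.5)); np.savez('pics/'+fn+'.npz',**c); return c
def pts(c):
    d=c['depth'];h,w=d.shape;K=np.array(c['mtx']);v,u=np.mgrid[:h,:w]
    P=np.stack([(u-K[0,2])/K[0,0]*d,-(v-K[1,2])/K[1,1]*d,-d],-1)
    W=P@np.array(c['rotation']).T+np.array(c['eye']); W[d==0]=np.nan; return W
E
python3 - <<'E'
from h import *
for n in('top','side'):
    c=cap(n,n+'0'); print(n,[k for k in c],c['mtx'],c['eye'],c['rotation'])
print(arm.state(),arm.grip_depth)
E
```

```text
top ['image', 'depth', 'mtx', 'eye', 'rotation'] [[443.16345232   0.         254.20615717]
 [  0.         443.16345232 189.49372039]
 [  0.           0.           1.        ]] [0.41713711 0.22382526 0.8935197 ] [-0.70038194 -0.03555448  0.03971502  0.71177506]
side ['image', 'depth', 'mtx', 'eye', 'rotation'] [[490.74295955   0.         252.84856   ]
 [  0.         490.74295955 185.34214736]
 [  0.           0.           1.        ]] [0.58672329 1.12552114 0.48372229] [0.02832561 0.02722793 0.53196843 0.84585217]
{'clock': 0.1, 'qpos': array([-1.34860644e+00,  3.00390706e-01,  1.52151042e+00,  1.58583971e-05,
        1.32068563e+00, -6.66063331e-02]), 'joint_vel': array([-0.00104677, -0.00151054, -0.0021821 ,  0.00043129, -0.00028581,
        0.00187006]), 'joint_torque': array([ 3.32230527e-03, -5.32639790e+01, -3.53281832e+01,  7.09921564e-02,
        2.34986236e-02, -7.03351498e-05]), 'eef_pos': array([ 0.15658667, -0.52700083,  0.20496032]), 'eef_rot': array([-4.96142221e-04,  9.89592856e-01,  1.43894865e-01, -3.09690216e-05]), 'wrist_force': array([ 0.06857367, -0.39118128,  0.94254618]), 'wrist_torque': array([-0.0196862 ,  0.05227429, -0.00426684]), 'width': 0.09354306976882702} 0.0188
```

View pics/top0.png

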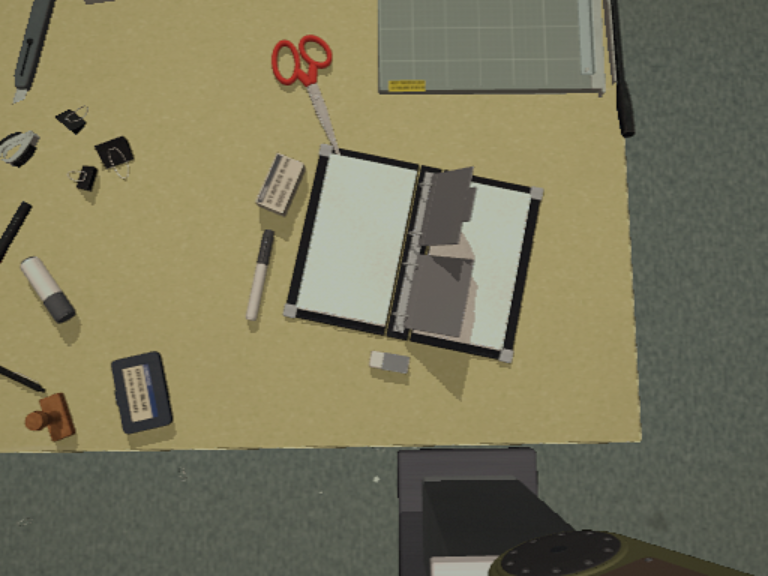

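View pics/side0.png

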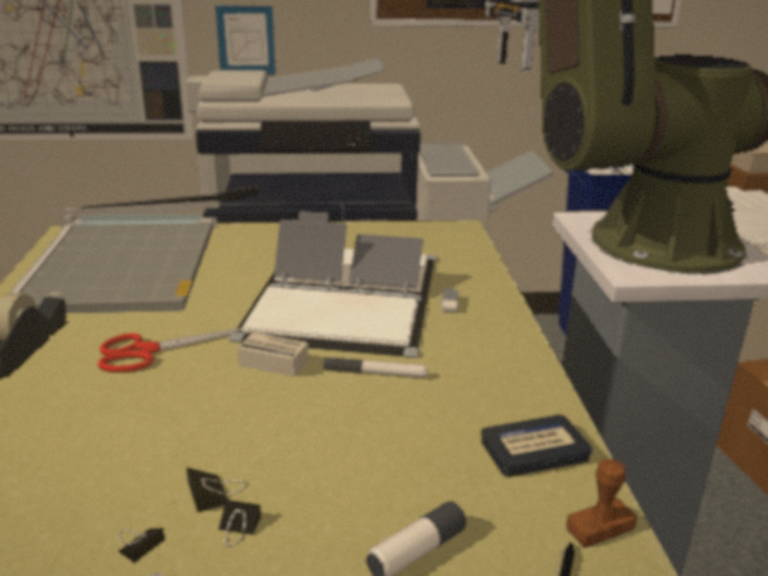

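The tabbed leaf is the far one (tab at about (470,205) in the top view, and sticking up at (313,215) in the side view). The plain leaf is nearer the robot. Next I measure the binder pose and leaf angles.

```bash
cat > h.py <<'E'
import numpy as np, cv2
from scipy.spatial.transform import Rotation as R
from cell import arm
def rot(q): q=np.array(q); return R.from_quat([q[1],q[2],q[3],q[0]]).as_matrix()
def cap(name,fn):
    c=arm.capture(name); cv2.imwrite('pics/'+fn+'.png',cv2.resize(c['image'][:,:,::-1],None,fx=1.5,fy=1.5)); np.savez('pics/'+fn+'.npz',**c); return c
def pts(c):
    d=c['depth'];h,w=d.shape;K=np.array(c['mtx']);v,u=np.mgrid[:h,:w]
    P=np.stack([(u-K[0,2])/K[0,0]*d,-(v-K[1,2])/K[1,1]*d,-d],-1)
    W=P@rot(c['rotation']).T+np.array(c['eye']); W[d==0]=np.nan; return W
def ray(c,u,v,z):
    K=c['mtx'];d=rot(c['rotation'])@np.array([(u-K[0,2])/K[0,0],-(v-K[1,2])/K[1,1],-1]);e=np.array(c['eye']);return e+d*(z-e[2])/d[2]
E
python3 - <<'E'
from h import *
c=np.load('pics/top0.npz');W=pts(c)
C=[ray(c,u/1.5,v/1.5,.005) for u,v in((319,148),(285,314),(543,190),(511,360))]
C=np.array(C);print(C, W[200,150],W[130,240])
o=C.mean(0);x=(C[0]-C[1])+(C[2]-C[3]);print('len',np.linalg.norm(C[0]-C[1]),np.linalg.norm(C[2]-C[3]),np.linalg.norm(C[0]-C[2]),np.linalg.norm(C[1]-C[3]))
y=(C[0]-C[2])+(C[1]-C[3]);print(np.arctan2(x[1],x[0]),np.arctan2(-y[0],y[1]))
a=np.arctan2(x[1],x[0])/2+np.arctan2(-y[0],y[1])/2
B=np.array([[np.cos(a),-np.sin(a)],[np.sin(a),np.cos(a)]]);print('origin',o,a)
for n in('top','side'):
    c=np.load(f'pics/{n}0.npz');W=pts(c).reshape(-1,3);L=np.c_[(W[:,:2]-o[:2])@B,W[:,2]]
    print(n)
    for lo,hi in((.01,.1),(-.1,-.01)):
        m=(L[:,0]>lo)&(L[:,0]<hi)&(L[:,1]>-.11)&(L[:,1]<-.015)&(L[:,2]>.028)&(L[:,2]<.14)
        Q=L[m];p=np.polyfit(Q[:,1],Q[:,2],1);
        r=np.abs(Q[:,2]-np.polyval(p,Q[:,1]));Q=Q[r<.006];p=np.polyfit(Q[:,1],Q[:,2],1)
        th=np.arctan2(Q[:,2]-.016,-Q[:,1]);print(len(Q),p,'ang fit',np.arctan(-p[0]),np.median(th),Q.min(0),Q.max(0))
np.savez('b.npz',o=o,a=a,B=B)
E
```

```text
[[ 0.70163551  0.30030799  0.005     ]
 [ 0.47411353  0.34720563  0.005     ]
 [ 0.63808421 -0.00526875  0.005     ]
 [ 0.40806845  0.0470817   0.005     ]] [ 4.94637268e-01  4.28698349e-01 -3.32714461e-04] [0.63324922 0.2446959  0.01176364]
len 0.23230505263560633 0.23589790062044586 0.3121152223335878 0.3073049421288392
-0.21360855953297395 -0.21078295257857094
origin [0.55547542 0.17233164 0.005     ] -0.21219575605577246
top
1025 [-1.54886161  0.01975969] ang fit 0.9974954346745463 1.0285352079176995 [ 0.01015459 -0.05683032  0.04059104] [ 0.09997806 -0.01500068  0.10667222]
1498 [-0.66803036  0.01914529] ang fit 0.5889461026551885 0.6357744445575311 [-0.0999946  -0.07424767  0.0280567 ] [-0.01001712 -0.01503812  0.06995076]
side
1000 [-1.51872     0.02478894] ang fit 0.9885043218888978 1.0619321838437443 [ 0.01015108 -0.05378312  0.04342103] [ 0.09996928 -0.01501534  0.1044662 ]
1019 [-0.66856057  0.02087308] ang fit 0.5893126202392474 0.6654897410145663 [-0.09993638 -0.07278473  0.02807851] [-0.01001184 -0.01500015  0.06913668]
```

```bash
cat >> h.py <<'E'
b=np.load('b.npz') 
def totool(x,y,z,yawdeg=None,s=None):
    "binder coords -> shift in cm along present tool axes"
    s=s or arm.state();w=np.r_[b['o'][:2]+b['B']@[x,y],z];T=rot(s['eef_rot']);return w,np.round((T.T@(w-s['eef_pos']))*100,2)
def report():
    s=arm.state();T=rot(s['eef_rot']);p=s['eef_pos'];print('t',s['clock'],'binder',(p[:2]-b['o'][:2])@b['B'],p[2],'F',np.round(s['wrist_force'],2),'yaw',np.degrees(np.arctan2(T[1,0],T[0,0])),'z',T[:,2],'w',s['width'],'q',np.round(s['qpos'],2))
E
python3 - <<'E'
from h import *
report()
print(totool(.055,-.125,.2),totool(.055,-.125,.2)[0])
c=np.load('pics/side0.npz');W=pts(c).reshape(-1,3);
# height map of things on right
for y in np.arange(-.8,.2,.1):
    r=[]
    for x in np.arange(-.1,1.,.1):
        m=(W[:,0]>x)&(W[:,0]<x+.1)&(W[:,1]>y)&(W[:,1]<y+.1);r.append('%5.2f'%W[m,2].max() if m.any() else '  -  ')
    print('%.1f'%y,*r)
E
```

```text
t 0.1 binder [-0.24265776 -0.76765576] 0.2049603181816556 F [ 0.07 -0.39  0.94] yaw 16.54657676466946 z [-2.04078081e-04  9.73045028e-04 -9.99999506e-01] w 0.09354306976882702 q [-1.35  0.3   1.52  0.    1.32 -0.07]
(array([0.58291596, 0.03855191, 0.2       ]), array([ 56.97, -42.07,   0.54])) [0.58291596 0.03855191 0.2       ]
-0.8   -     -     -     -     -     -     -     -     -     -     -  
-0.7   -     -     -    0.33   -     -     -     -     -     -     -  
-0.6   -     -    0.35  0.34   -     -     -     -     -     -     -  
-0.5   -     -    0.35   -     -     -     -     -     -     -     -  
-0.4   -     -     -     -     -     -     -     -     -     -     -  
-0.3   -     -     -     -     -     -     -     -     -     -     -  
-0.2   -    0.00  0.00   -    0.00  0.00  0.00  0.07  0.07  0.05  0.05
-0.1  0.31  0.31  0.04  0.39  0.00  0.00  0.00  0.08  0.08  0.06  0.05
-0.0  0.31  0.31  0.40  0.40  0.00  0.02  0.02  0.00  0.02  0.02  0.02
0.1  0.04  0.05  0.33  0.31  0.01  0.07  0.10  0.11  0.02  0.02  0.02
```

>>> {"method": "arm_command", "body": {"plan": [[[0,0,-0.089,3,-2.2,0,5],[0,0,-0.178,6,-4.4,0,0],[0,0,-0.267,9,-6.6,0,0],[0,0,-0.356,12,-8.8,0,0],[0,0,-0.445,15,-11,0,0],[0,0,-0.534,18,-13.2,0,0],[0,0,-0.623,21,-15.4,0,0],[0,0,-0.712,24,-17.6,0,0],[0,0,-0.801,27,-19.8,0,0],[0,0,-0.89,30,-22,0,0],[0,0,-0.979,33,-24.2,0,0],[0,0,-1.068,36,-26.4,0,0]]]}}

```text
clock: 1.1
eef_pos: [0.4272, -0.1699, 0.2054]
eef_rot: [-0.0, 0.777, 0.629, -0.0]
wrist_force: [0.3, -0.2, -0.1]
width: 0.0175
```

```bash
python3 -c "
from h import *
report();print(totool(.055,-.11,.2))"
```

```text
t 1.1 binder [-0.0533132  -0.36151956] 0.20540387673837981 F [ 0.32 -0.25 -0.08] yaw 77.99137110635208 z [-8.43068554e-05  1.43072946e-05 -9.99999996e-01] w 0.017469054741867066 q [-0.46  0.1   1.76 -0.    1.28 -0.25]
(array([0.58607506, 0.05321547, 0.2       ]), array([25.12, 10.9 ,  0.54]))
```

>>> {"method": "arm_command", "body": {"plan": [[[0,0,0,3,1.5,0,0],[0,0,0,6,3,0,0],[0,0,0,9,4.5,0,0],[0,0,0,12,6,0,0],[0,0,0,15,7.5,0.5,0],[0,0,0,18,9,2,0],[0,0,0,21,10,4,0],[0,0,0,23,10.9,6.5,0],[0,0,0,24,10.9,9,0],[0,0,0,25,10.9,11,0],[0,0,0,25,10.9,12,0],[0,0,0,25,10.9,12,0]]]}}

```text
clock: 2.1
eef_pos: [0.5849, 0.0496, 0.0831]
eef_rot: [-0.001, 0.778, 0.628, -0.002]
wrist_force: [-0.6, -1.3, -0.4]
width: 0.0004
```

```bash
python3 -c "
from h import *
cap('top','top1');cap('side','side1')
report();print(totool(.055,-.07,.085))"
```

```text
t 2.2 binder [ 0.05617282 -0.11410178] 0.08624988273551432 F [ 0.41 -0.11  0.63] yaw 77.71813111043618 z [ 5.28969427e-04 -5.42965730e-05 -9.99999859e-01] w 0.0007765793388531908 q [ 0.02  0.5   1.53 -0.    1.11  0.24]
(array([0.59449934, 0.0923183 , 0.085     ]), array([ 4.41, -0.13,  0.13]))
```

View pics/side1.png

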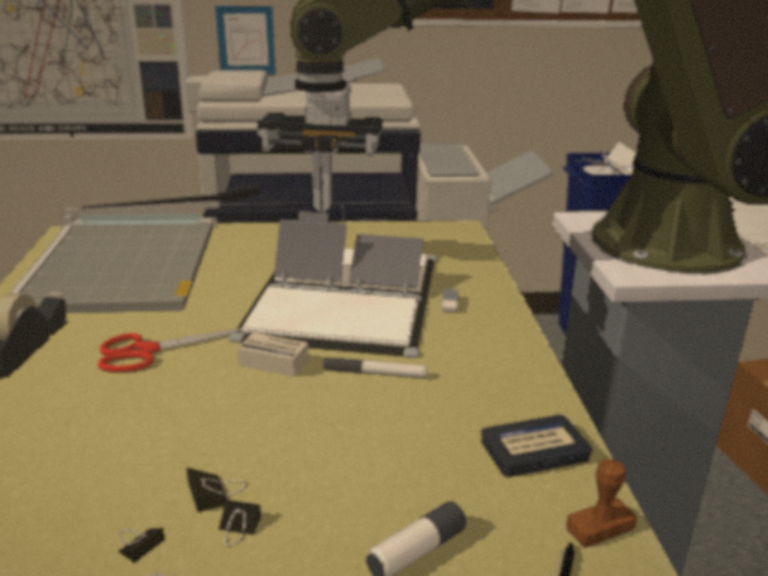

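View pics/top1.png

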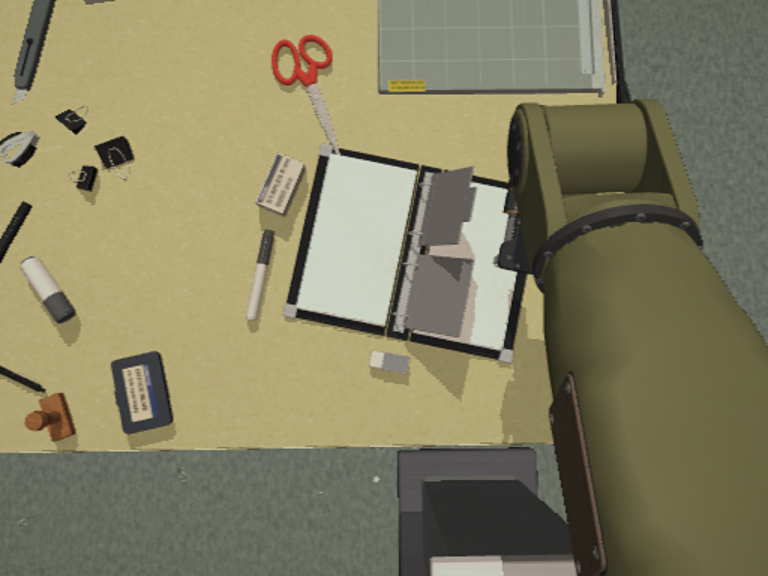

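The fingers stand behind the tab (about (320,195) in the side view) and nothing has been disturbed. I'll push along the arc now.

>>> {"method": "arm_command", "body": {"plan": [[[0,0,0,2,0,0,0],[0,0,0,3.8,0,0,0],[0,0,0,4.5,0,0,0],[0,0,0,5.2,0,-0.1,0],[0,0,0,5.9,0,-0.4,0],[0,0,0,6.6,0,-0.7,0],[0,0,0,7.3,0,-1.0,0],[0,0,0,8.0,0,-1.2,0],[0,0,0,8.7,0,-1.3,0],[0,0,0,9.4,0,-1.4,0],[0,0,0,10.1,0,-1.5,0],[0,0,0,10.5,0,-1.5,0]]]}}

```text
clock: 3.2
eef_pos: [0.6086, 0.1531, 0.1005]
eef_rot: [-0.0, 0.778, 0.628, 0.0]
wrist_force: [0.2, -0.5, -0.1]
width: 0.0002
```

```bash
python3 -c "
from h import *
cap('top','top2');cap('side','side2')
report()"
```

```text
t 3.3 binder [ 0.05585404 -0.00788314] 0.10024860447582888 F [ 0.65 -0.   -0.41] yaw 77.7831434337869 z [-2.36838864e-04  9.32725910e-05 -9.99999968e-01] w 0.0006280825408062753 q [0.19 0.57 1.39 0.   1.18 0.4 ]
```

View pics/side2.png

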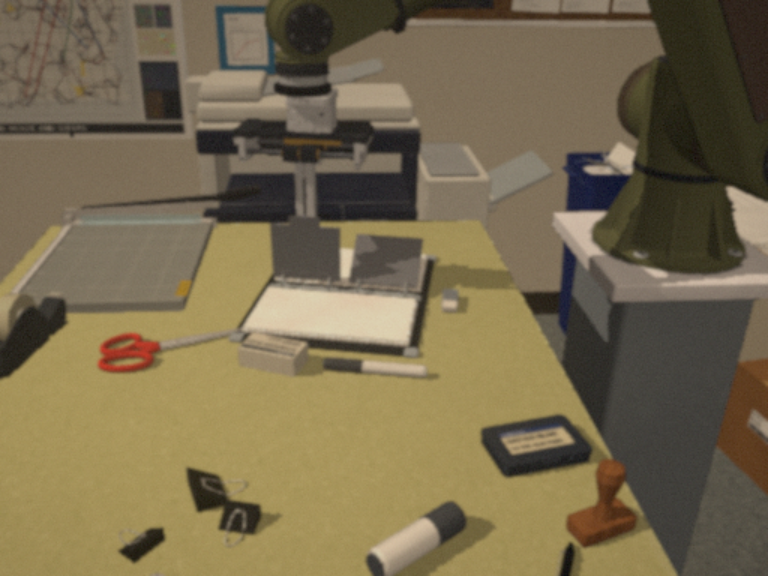

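View pics/top2.png

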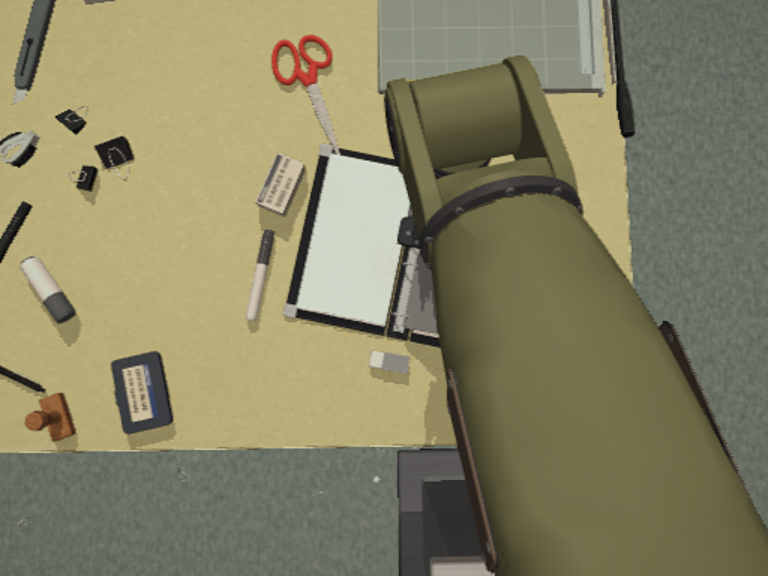

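The leaf is upright (at about (305,250) in the side view) and the plain leaf is unchanged. Next I take it over with the fingertips.

>>> {"method": "arm_command", "body": {"plan": [[[0,0,0,1.0,0,0.4,0],[0,0,0,2.1,0,0.65,0],[0,0,0,3.1,0,1.0,0],[0,0,0,4.0,0,1.45,0],[0,0,0,4.9,0,2.0,0],[0,0,0,5.65,0,2.65,0],[0,0,0,6.3,0,3.4,0],[0,0,0,6.9,0,4.3,0],[0,0,0,7.3,0,5.1,0],[0,0,0,7.6,0,5.9,0],[0,0,0,7.7,0,6.2,0],[0,0,0,7.7,0,6.2,0]]]}}

```text
clock: 4.3
eef_pos: [0.6244, 0.2273, 0.0372]
eef_rot: [-0.0, 0.779, 0.628, -0.001]
wrist_force: [-0.5, 0.7, 0.1]
width: 0.0003
```

```bash
python3 -c "
from h import *
cap('side','side3')
report()"
```

```text
t 4.35 binder [0.0560743  0.06820958] 0.038017702197212414 F [-0.42 -0.43 -0.46] yaw 77.73105601413413 z [-6.81806278e-04 -2.24363943e-04 -9.99999742e-01] w 0.0006131002647914577 q [ 0.29  0.72  1.3  -0.    1.12  0.51]
```

View pics/side3.png

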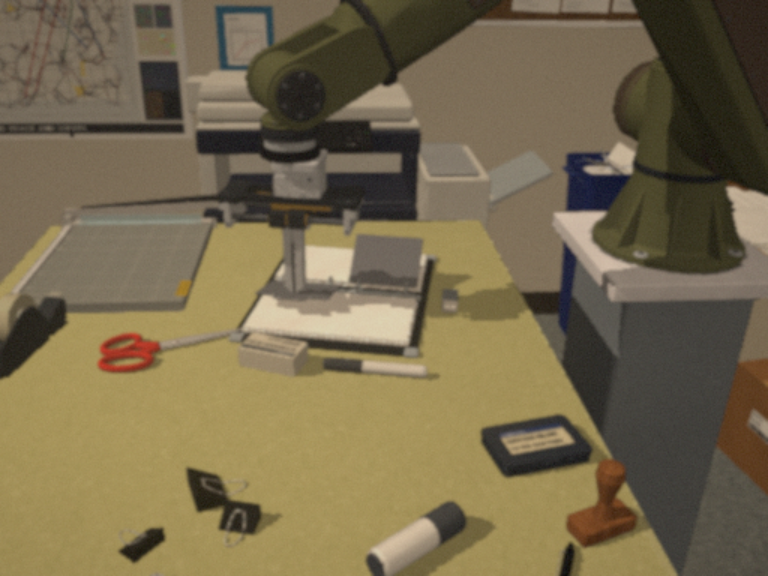

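The leaf is almost down, at about (290,297), and the plain leaf is unmoved. I'll press gently.

>>> {"method": "arm_command", "body": {"plan": [[[0,0,0,0.1,0,0.5,0],[0,0,0,0.2,0,1.0,0],[0,0,0,0.2,0,1.4,0],[0,0,0,0.2,0,1.7,0],[0,0,0,0.2,0,1.9,0],[0,0,0,0.2,0,2.0,0],[0,0,0,0.2,0,2.05,0],[0,0,0,0.2,0,2.05,0]]]}}

```text
clock: 5.02
eef_pos: [0.6252, 0.2293, 0.018]
eef_rot: [-0.0, 0.779, 0.628, -0.0]
wrist_force: [-0.4, 0.4, -0.6]
width: 0.0004
```

```bash
python3 -c "
from h import *
cap('side','side4')
report()"
```

```text
t 5.0667 binder [0.05622736 0.0703992 ] 0.018035452644748342 F [-0.12 -0.08  1.14] yaw 77.7382688744869 z [ 1.15848529e-04  3.63191210e-05 -9.99999993e-01] w 0.00035187041710589995 q [0.3  0.75 1.31 0.   1.09 0.51]
```

Barely any contact force so far, so I press on in small steps until the force shows.

>>> {"method": "arm_command", "body": {"plan": [[[0,0,0,0,0,0.05,0],[0,0,0,0,0,0.1,0],[0,0,0,0,0,0.1,0],[0,0,0,0,0,0.1,0]]]}}

```text
clock: 5.4
eef_pos: [0.6254, 0.2294, 0.0177]
eef_rot: [0.0, 0.779, 0.628, 0.0]
wrist_force: [-2.6, -0.8, 6.4]
width: 0.0008
```

```bash
python3 -c "
from h import *
report()"
```

```text
t 5.4 binder [0.0563694  0.07049919] 0.017716427737123303 F [-2.56 -0.78  6.39] yaw 77.7418712432403 z [ 6.62694593e-04  1.30176130e-04 -9.99999772e-01] w 0.0007768373259405556 q [ 0.3   0.75  1.31 -0.    1.09  0.51]
```

6 N at z = 17.7 mm, so the leaf is against its stop. I'll lift straight off and clear the view.

>>> {"method": "arm_command", "body": {"plan": [[[0,0,0,0,0,-0.3,0],[0,0,0,0,0,-1,0],[0,0,0,0,0,-2.5,0],[0,0,0,0,0,-5,0],[0,0,0,0,0,-8,0],[0,0,0,0,0,-11,0],[0,0,0,0,0,-14,0],[0,0,0,-2,0,-17,0],[0,0,0,-5,-1,-18,0],[0,0,0,-8,-2,-18,0],[0,0,0,-11,-3,-18,0],[0,0,0,-14,-4,-18,0]]]}}

```text
clock: 6.4
eef_pos: [0.5554, 0.0999, 0.1977]
eef_rot: [0.0, 0.779, 0.628, 0.0]
wrist_force: [0.5, 0.2, 0.0]
width: 0.0004
```

>>> {"method": "arm_command", "body": {"plan": [[[0,0,0,-3,-1,0,0],[0,0,0,-6,-2,0,0],[0,0,0,-9,-3,0,0],[0,0,0,-12,-4,0,0],[0,0,0,-15,-5,0,0],[0,0,0,-18,-6,0,0],[0,0,0,-21,-7,0,0],[0,0,0,-21,-7,0,0]]]}}

```text
clock: 7.07
eef_pos: [0.4415, -0.0924, 0.1977]
eef_rot: [0.001, 0.78, 0.626, -0.0]
wrist_force: [-0.0, 0.9, 0.7]
width: 0.0006
```

```bash
python3 - <<'E'
from h import *
report()
o,B=b['o'],b['B']
for n in('top','side'):
    c=cap(n,n+'5');W=pts(c).reshape(-1,3);L=np.c_[(W[:,:2]-o[:2])@B,W[:,2]]
    c0=np.load(f'pics/{n}0.npz');W0=pts(c0).reshape(-1,3);L0=np.c_[(W0[:,:2]-o[:2])@B,W0[:,2]]
    m=(L[:,0]>.01)&(L[:,0]<.1)&(L[:,1]>.04)&(L[:,1]<.085);m2=(L[:,0]>-.1)&(L[:,0]<-.02)&(L[:,1]>.04)&(L[:,1]<.085)
    Q=L[m];print(n,'leaf slope',np.polyfit(Q[:,1],Q[:,2],1)[0],'z',Q[:,2].mean(),'max',Q[:,2].max(),'sheet',L[m2,2].mean())
    for l in(L0,L):
        k=(l[:,0]>-.1)&(l[:,0]<-.01)&(l[:,1]>-.11)&(l[:,1]<-.015)&(l[:,2]>.028)&(l[:,2]<.14)
        q=l[k];p=np.polyfit(q[:,1],q[:,2],1);print('plain',np.arctan(-p[0]))
    d=np.abs(c['image'].astype(int)-c0['image']).sum(2);cv2.imwrite(f'pics/d{n}.png',np.clip(d*2,0,255).astype(np.uint8))
E
```

```text
t 7.0667 binder [-0.05564008 -0.28280867] 0.1976556845832665 F [-0.    0.86  0.66] yaw 77.56982694191497 z [ 5.78045992e-04 -8.97050277e-04 -9.99999431e-01] w 0.0005731096819964945 q [-0.29  0.08  1.8  -0.    1.26 -0.07]
top leaf slope 0.006483437940354466 z 0.018110383370856246 max 0.023465295135331687 sheet 0.01437707841962254
plain 0.5889461026551885
plain 0.5885437119305028
side leaf slope -0.003768459292492076 z 0.017951007276157744 max 0.02035534851079901 sheet 0.014186089313568642
plain 0.5882844253390735
plain 0.5857712667811047
```

View pics/top5.png

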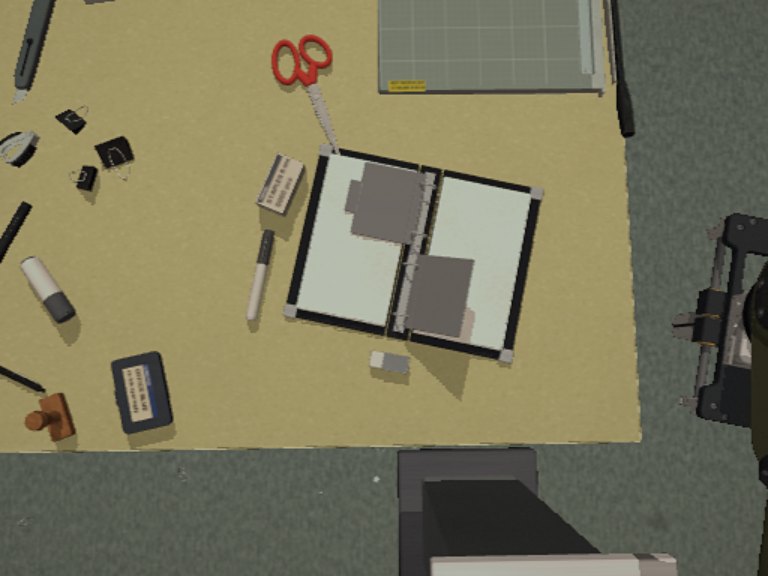

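View pics/side5.png

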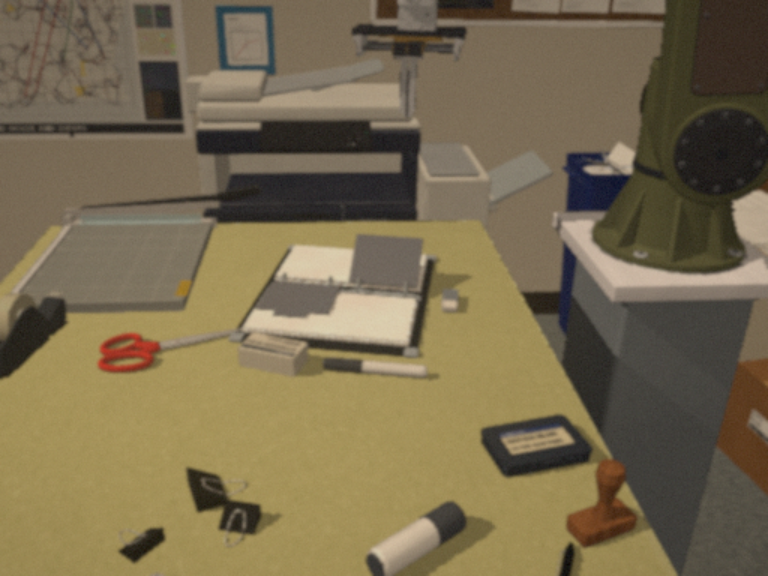

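View pics/dside.png

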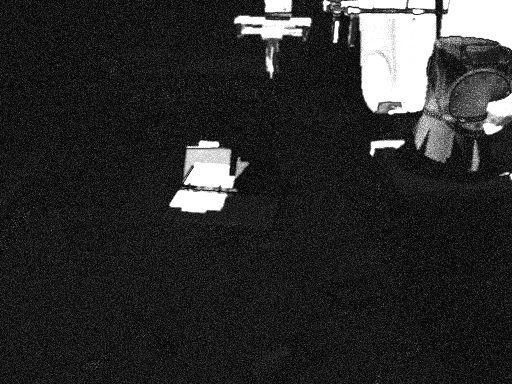

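The tabbed leaf lies flat on the left-hand side (top view (385,203), tab at (352,197)). Only that leaf and the robot differ from the first pictures.

```bash
python3 -c "
from h import *
print(arm.finish_job())"
```

```text
the job is handed in; nothing more can be done
None
```

The tabbed leaf, the one at the far end of the binder, now lies flat on the left-hand side, and the job is handed in. I pushed its tab edge up along its arc with the shut fingers. I then took it over the spine with the fingertips, pressed it down with about 6 N, and lifted clear. It took about 7 s and nothing was gripped.

- **Tabbed leaf:** its top is at about 18 mm in both camera views, with the sheets measured at about 14 mm and the leaf 3 mm thick. Its slope is under 0.01 rad, so it is flat within what the cameras can measure.
- **Plain leaf:** it measures 0.589 rad both before and after in the top view. In the side view it goes from 0.588 to 0.586, which is within noise.
- **Surroundings:** comparing the side view before and after shows that only the tabbed leaf and the robot changed. The staple box, marker and eraser did not move.

No checks failed or disagreed.

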